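Pin a draw-bored frame joint and lift it level by its rail

ROBOT

A 7-joint arm with a two-finger parallel gripper is mounted at the origin on a cart in front of the work surface, level with it; the furniture and walls round the work are solid. World frame = base frame: x ahead of the robot, y to its left, z up, the work surface at z = 0. Lengths are in m, angles in rad, forces in N, time in s.
With the tool pointing down it reaches from about 0.425 to 0.925 m from the base axis. Payload 6.8 kg.
Tool frame: the origin (TCP) lies between the finger pads; the fingertips stand r.tcp_to_tips ahead of it and the grasp point (between the pads) lies 3 mm ahead of it (r.tcp_to_tips is the distance from the TCP to the fingertips, in m); z points along the fingers, y is the line along which they close (so a half turn about z gives the same grasp; the last joint's range is limited). The gripper opens to 85 mm and grips with 20 to 120 N. Pads are 22 mm wide; open, the fingers measure 114 mm over their backs; the gripper's body (76 mm by 85 mm) begins 54 mm behind the grasp point. The pads swing forward as they close: fully open they stand 13 mm farther back than shut.
Start: joints at [1.203, 0.477, 0.022, 1.555, -0.011, 1.109, -0.083], TCP at [0.173, -0.652, 0.253] pointing down, gripper open.
Joint ranges: [-2.96, 2.96], [-0.34, 2.1], [-1.41, 1.46], [0.24, 2.44], [-1.37, 4.51], [0.17, 1.92], [-2.96, 2.96]. Speed limits (rad/s): [2.39, 2.39, 3.14, 3.14, 3.14, 3.14, 3.14].

INTERFACE

Orientations are given as a rotation vector (axis times angle).
In Python, from bench import r gives the robot as it stands. The module is installed in compiled form; this text tells all that it offers.
- The arm moves only by the tool step_arm, never from a script. Its argument "moves" is a list of rows, each an object of numbers: "rx", "ry", "rz": the turn, a rotation vector about the tool's x, y, z in degrees; "dx", "dy", "dz": the shift along the tool's x, y, z in mm; "gripper": the opening, from -1 (shut) to 1 (fully open). In form: [{"rx": .., "ry": .., "rz": .., "dx": .., "dy": .., "dz": .., "gripper": ..}, ...]. A call has 1 to 20 rows; each row shifts and turns the commanded pose from where the row before left it, along the tool's axes as they then stand; what a row does not reach is not made up. A row lasts 1/8 s, in which the tool goes at most 62.5 mm and 10.7 degrees, less where a joint would pass 70% of its speed; a pose out of reach is approached as far as the arm can. A call is refused whole if a number of a shift passes 62.5 or a number of a turn 10.7, either way. A call with a gripper value outside its range is refused whole. The fingers move at their own pace and stop on an object; "grip_force" is the grip in N (left out, the last holds). Time passes only in rows, so rows that do not move let the fingers close. It gives the time, the measured TCP pose, the force, the opening and the grip force at its end, in the units of the state.
- r.get_obs(): the state, without advancing time (a new reading comes with each control period).
- r.grab_frame(name): name is "scene" or "top"; returns the picture (400x640x3 uint8, blue, green, red); there is no depth.
- r.camera_info(name): a dict with "mtx" (3x3 intrinsics, pixels), "rvec" (rotation vector, rad) and "tvec" (3), from world to camera coordinates, as OpenCV has them. Camera axes: x right, y down, z forward; pixel columns grow to the right and rows downward; lengths in m; the calibration is good to about 2 mm. A picture is of the moment at which its call begins. camera_info takes no time and is no camera call.
- r.hand_in(): hands the job in; it is judged then, once.
The state is a dict: "clock": time; "joints": joint angles; "qvel": joint speeds; "tau": joint torques, N m; "tcp_pos": TCP position; "orientation": TCP orientation; "contact_force": force on the tool from outside, world axes, zero at the start; "moment": the same for the moment, N m; "grip_width": finger opening in m; "gripper_force": force on a finger pad.
Only numpy, scipy, OpenCV 4.12 (cv2) and the standard library are available. Lean on these libraries where they do the work, as an engineer would, in place of code of your own. Each camera call takes 0.05 s, during which the arm holds its last target. There are 200 camera calls.

TASK

Take the beech mallet and knock the headed peg in the stile fully home, so that it draws the T-shaped frame joint tight; then lay the mallet back down on the saw table, flat as it lay before. Now lift the pinned frame by its rail alone, so that the joint carries the stile, and finish while holding it still and level in the air, about 10 cm clear of the table. Leave the other tools where they lie.

Things in the scene. Friction and masses are not known exactly. Their poses are not given: they have to be found in the camera images.
- stile: Stile of a small face frame: plain light wood bar 50 x 140 x 36 mm lying flat (36 high), 0.11 to 0.21 kg. Origin: centre of its underside. y runs along its length; -x is the side where the rail enters; z up. A through mortise crosses it along x at mid length, and the headed peg stands in its top face, above the origin.
- rail: Rail, stem of the T: same wood, bar 200 x 40 x 36 mm lying flat, 0.13 to 0.23 kg. Origin: on its underside at mid width, in the plane of its shoulder; the bar runs from there along -x; along +x a 54 x 30 x 12 mm tenon sits in the mortise (0.5 mm play). The shoulder starts 2.5 to 4 mm off the stile; driven, the tapered peg draws it up (then x = -0.025 in the stile's frame).
- rail_grip (a point): Point on the rail 45 mm behind the shoulder (rail x = -0.045), at mid width and mid height (18 mm above its underside): a good place to pinch across the 40 mm width, clear of the stile. The pinned frame balances near it, about 40 mm behind the shoulder. Axes as the rail's.
- peg (a joint): How far the peg is driven, in m: 0 = head 20 mm above the stile's top face, 0.020 = home, head down on the wood. Starts at 0 to 0.003. It stays where it is left; it moves at about 6 N and resists more the faster it goes (60 N per m/s, and a few N more while it draws the joint up): a slow firm stroke or several taps of 10 to 25 N drive it.
- peg_head (a point): Centre of the top of the peg's head: a round wooden head 18 mm across and 6 mm thick on a 12 mm shank. Home, it lies 42 mm above the table (6 mm above the stile's top face); at the start 59 to 62 mm.
- mallet: Beech mallet lying on its side, 282 x 62 x 58 mm, 0.35 kg, head heavy. Origin: centre of its underside; x along the handle toward the head. Block head x 0.036 to 0.141, y +-0.031, z 0 to 0.058; handle 28 mm wide (y +-0.014), x -0.141 to 0.036, z 0.014 to 0.044. Any flat side of the head may strike. A grip of 50 to 70 N close to the head holds it level.
- mallet_grip (a point): Point in the handle close to the head (mallet x = 0.012), at the middle of its height (29 mm above the mallet's underside). Axes as the mallet's.
- mallet_face (a point): Point on the flat underside of the head as it lies (mallet x = 0.060, z = 0), 48 mm ahead of mallet_grip: a good point to bring down on the peg. Axes as the mallet's.
- chisel: Bench chisel with a wooden handle, 227 mm, lying to the right; a bystander; origin under its middle.
- pencil: Flat red pencil, 170 mm, at the back left; a bystander; origin under its middle.
- square: Steel combination square, 300 mm, lying along the fence; a bystander; origin under its middle.
- block: Dark walnut block 45 x 60 x 35 mm at the back left; a bystander; origin under its middle.
- spare_peg: Spare headed peg lying on the table to the right between saw blade and fence, 18 x 35 mm; a bystander; origin on the table under its axis at the underside of its head.

How it is judged:
On the way, in this order (a step that is already met when the one before it is completed fails the run):
1. the peg is driven home by the mallet, held in the gripper (value of joint peg above 0.018 m and contact force between mallet and stile above 0.5 N and contact force between the fingers and mallet above 1 N).
2. the mallet lies flat on the table again, released (height (world z) of mallet between -0.01 and 0.008 m and angle between mallet's own z axis and vertical below 0.1 rad and linear speed of mallet below 0.03 m/s and contact force between the fingers and mallet below 0.1 N), for 0.2 s.
3. the pinned frame hangs clear of the table by its rail, level (value of joint peg above 0.018 m and height (world z) of rail between 0.07 and 0.2 m and height (world z) of stile between 0.07 and 0.2 m and angle between each of rail, stile's own z axis and vertical below 0.1 rad and x of rail in the frame of stile above -0.027 m and contact force between the fingers and rail above 1 N and contact force between the fingers and stile below 0.2 N), for 0.2 s.
At the end, for the whole second after the job is handed in: Peg within 2 mm of home, shoulder within 2 mm of the stile. Gripper on the rail, not on the stile; rail and stile both 70 to 200 mm above the table, level within 0.1 rad, still (under 0.03 m/s, 0.15 rad/s). Mallet flat on the table, released, at rest (all of step 2 and all of step 3 and linear speed of each of rail, stile below 0.03 m/s and angular speed of each of rail, stile below 0.15 rad/s); the arm keeps its last pose, push and grip.
It fails at once if the frame is tipped by more than 0.3 rad (angle between any of rail, stile's own z axis and vertical above 0.3 rad).
It fails at once if the mallet is dropped or thrown (faster than 1 m/s out of the hand) (contact force between the fingers and mallet below 0.05 N and linear speed of mallet above 1 m/s).
It fails at once if another tool is moved by more than 30 mm (distance of any of chisel, pencil, square, block, spare_peg from where it was at the start of the episode above 0.03 m).
It also fails if it takes over 51 s, if anything falls off the work surface, if the arm or the gripper's body presses on something with over 40 N, if the wrist force passes 120 N, or if a joint passes its speed limit or range.

## Working session

There is one attempt and no reset: what is moved stays moved. The work goes in short steps, Python scripts to look and compute and a tool call to move; the robot and the scene stay as the last step left them, time stands still between calls to the robot, and variables do not carry over. Pictures are saved under pics/ and viewed, at most 10 in all, crops included, and the job is handed in when it is done.

Besides the shell and the picture viewer there is one more tool, called after "Request:" as a command line: name --argument value ..., lists and objects as JSON in quotes. step_arm: Moves the arm, as the interface text tells. Its arguments: {"type":"object","properties":{"moves":{"type":"array","items":{"type":"object","properties":{"rx":{"type":"number"},"ry":{"type":"number"},"rz":{"type":"number"},"dx":{"type":"number"},"dy":{"type":"number"},"dz":{"type":"number"},"gripper":{"type":"number"}}}},"grip_force":{"type":"number"}},"required":["moves"]}

```bash
mkdir -p pics
python3 - <<'E'
from bench import r
import cv2
for n in("top","scene"):
    cv2.imwrite(f"pics/{n}0.png",r.grab_frame(n)); c=r.camera_info(n); print(n,c)
o=r.get_obs(); print(o, r.tcp_to_tips)
E
```

```text
top {'mtx': array([[476.84782615,   0.        , 327.62505114],
       [  0.        , 476.84782615, 198.22085228],
       [  0.        ,   0.        ,   1.        ]]), 'rvec': array([ 2.22727635, -2.18167764,  0.01789219]), 'tvec': array([-0.06633172,  0.58009679,  1.0564446 ])}
scene {'mtx': array([[402.22257692,   0.        , 321.1596565 ],
       [  0.        , 402.22257692, 197.67355393],
       [  0.        ,   0.        ,   1.        ]]), 'rvec': array([ 0.85817333, -2.56069979,  1.09473224]), 'tvec': array([0.41857484, 0.32991784, 0.6469331 ])}
{'clock': 0.1, 'joints': array([ 1.20288837,  0.47770304,  0.02234996,  1.5563434 , -0.01149709,
        1.10931307, -0.08314921]), 'qvel': array([ 0.00055752,  0.000515  ,  0.00017207, -0.00317982, -0.00167146,
       -0.00052145, -0.00105055]), 'tau': array([ 4.81112991e-03, -5.97762287e+01,  1.61386371e+00, -2.81951612e+01,
        1.28291489e-02,  5.06625322e-03,  1.70482645e-05]), 'tcp_pos': array([ 0.17326308, -0.65186922,  0.25243658]), 'orientation': array([-3.11353918e+00, -4.06697397e-01,  5.26316926e-04]), 'contact_force': array([ 0.09882987,  0.70814566, -0.59253161]), 'moment': array([ 0.02821191,  0.02460603, -0.00370109]), 'gripper_force': 0.0, 'grip_width': 0.08525721455992051} 0.022
```

View pics/top0.png

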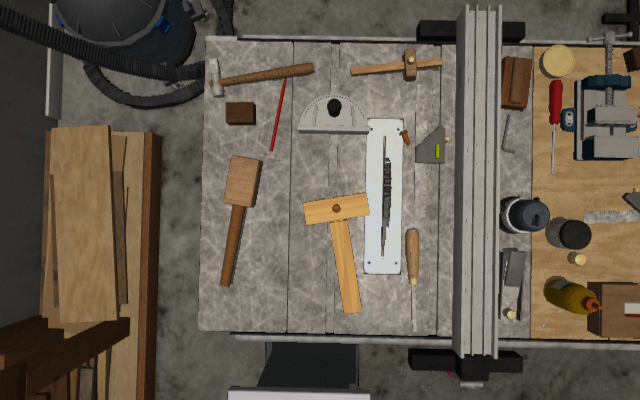

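View pics/scene0.png

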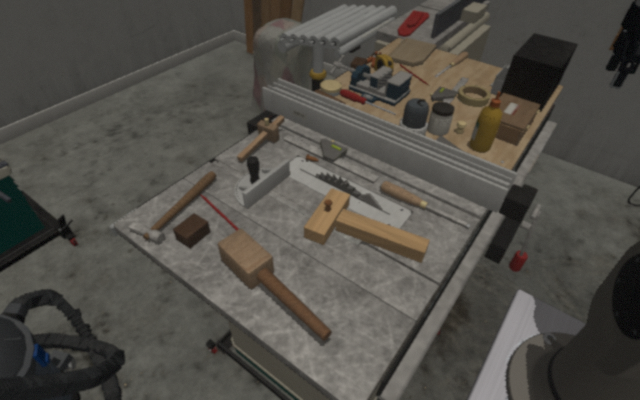

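The top view shows the mallet (head ~(242,180), handle end ~(225,285)), the T-frame (peg ~(336,209), rail end ~(352,312)), and the saw blade and plate right beside the stile. I'll enlarge that area.

Run:
```python
import cv2
a=cv2.imread("pics/top0.png")[145:325,205:385]
cv2.imwrite("pics/crop1.png",cv2.resize(a[:150,:],None,fx=4,fy=4,interpolation=cv2.INTER_CUBIC)[:600])
```

```text
(no output)
```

View pics/crop1.png

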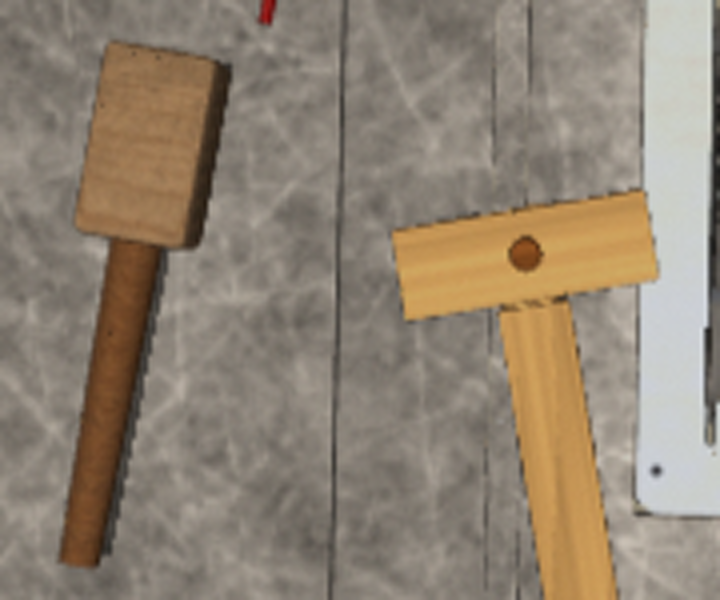

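The enlarged crop shows the mallet head top corners at (108,41), (220,62), (186,247), (76,227), and the stile corners at (393,231), (641,190), (659,276), (407,320). The peg head is at (525,254).

```bash
cat > h.py <<'E'
import numpy as np,cv2
from bench import r
from scipy.optimize import least_squares
def w(name,uv,z):
    c=r.camera_info(name);R=cv2.Rodrigues(c['rvec'])[0];C=-R.T@c['tvec']
    d=R.T@np.linalg.inv(c['mtx'])@np.array([uv[0],uv[1],1.]); return C+d*(z-C[2])/d[2]
def crop(u,v,x0=205,y0=145,s=4): return (x0+(u+.5)/s-.5,y0+(v+.5)/s-.5)
def fit(local,world,x0):
    local=np.array(local);world=np.array(world)
    def f(p):
        c,s=np.cos(p[2]),np.sin(p[2]); return ((local@np.array([[c,s],[-s,c]])+p[:2])-world).ravel()
    q=least_squares(f,x0); return q.x,q.fun.reshape(-1,2)
E
python3 - <<'E'
from h import *
np.set_printoptions(precision=4,suppress=True)
W=lambda u,v,z:w("top",crop(u,v),z)[:2]
loc=[(.141,.031),(.141,-.031),(.036,-.031),(.036,.031),(-.141,.014),(-.141,-.014)]
wo=[W(108,41,.058),W(220,62,.058),W(186,247,.058),W(76,227,.058),W(60,563,.044),W(97,567,.044)]
p,res=fit(loc,wo,[.6,.1,0]);print("mallet",p,res.tolist())
m=p
loc=[(.025,.07),(.025,-.07),(-.025,-.07),(-.025,.07)]
wo=[W(393,231,.036),W(641,190,.036),W(659,276,.036),W(407,320,.036)]
p,res=fit(loc,wo,[.6,-.1,0]);print("stile",p,res.tolist())
print("peg",W(525,254,.061))
print("rail sh",W(500,308,.036),W(570,302,.036), "end",w("top",(343,313),.036),w("top",(360.,311),.036))
print("camera pos",[ -cv2.Rodrigues(r.camera_info(n)['rvec'])[0].T@r.camera_info(n)['tvec'] for n in("top","scene")])
# tool axes
print(cv2.Rodrigues(r.get_obs()['orientation'])[0])
# scene check pred
for n,P in (("peg",(*W(525,254,.061),.061)),("mallet head corner",(m[0]+.141*np.cos(m[2])-.031*np.sin(m[2]),m[1]+.141*np.sin(m[2])+.031*np.cos(m[2]),.058))):
    c=r.camera_info("scene");print(n,cv2.projectPoints(np.array([P]),c['rvec'],c['tvec'],c['mtx'],None)[0].ravel())
E
```

```text
mallet [ 0.5265  0.1424 -0.15  ] [[0.002268114402397159, 0.0002505868617858342], [0.0030286895209270526, -0.0010349539433498062], [-0.0019506722699927925, -0.001028968394940405], [-0.0021024650433681957, 0.0014603819815157681], [0.0006216194799023578, 0.004047759541541213], [-0.0018652860898649704, -0.00369480604655098]]
stile [ 0.5594 -0.0729  0.1905] [[0.00018640482403109448, 0.0016551946902015613], [0.0016891222844219733, -0.0018232431123016424], [-0.0010186835607692846, -0.0006730298739387464], [-0.0008568435476838943, 0.0008410782960388344]]
peg [ 0.5594 -0.0727]
rail sh [ 0.53 -0.06] [ 0.534  -0.0978] end [ 0.3339 -0.0929  0.036 ] [ 0.339  -0.1294  0.036 ]
camera pos [array([ 0.5549, -0.0638,  1.07  ]), array([0.2072, 0.4464, 0.6785])]
[[ 0.9664  0.2569 -0.0005]
 [ 0.2569 -0.9664  0.0015]
 [-0.0001 -0.0016 -1.    ]]
peg [327.5042 201.2034]
mallet head corner [215.5605 241.1428]
```

Request:
step_arm --moves '[{"dz": -33,"rz": 7.8,"gripper": 1},{"dz": -33,"rz": 7.8},{"dz": -33,"rz": 7.9},{"dx": 35,"dy": -43},{"dx": 35,"dy": -43},{"dx": 35,"dy": -43},{"dx": 35,"dy": -43},{"dx": 35,"dy": -43},{"dx": 35,"dy": -43},{"dx": 35,"dy": -43},{"dx": 35,"dy": -43},{"dx": -3.6,"dy": -49},{"dx": -3.6,"dy": -49},{"dx": -3.6,"dy": -49},{"dx": -3.6,"dy": -49},{"dx": -3.6,"dy": -49},{"dx": -3.6,"dy": -49},{"dx": -3.6,"dy": -49}]'

```text
invalid input at $.moves[0]: expected keys rx, ry, rz, dx, dy, dz, gripper
```

```bash
cat >> h.py <<'E'
def rel(x,y,z,yaw):
    o=r.get_obs();R=cv2.Rodrigues(o['orientation'])[0]
    d=R.T@(np.array([x,y,z])-o['tcp_pos'])*1000
    T=cv2.Rodrigues(np.array([np.pi,0,0.]))[0]; c,s=np.cos(yaw),np.sin(yaw)
    T=np.array([[c,s,0],[s,-c,0],[0,0,-1]])
    print("t",o['clock'],"tcp",o['tcp_pos'].round(4),"shift mm",d.round(1),"turn deg",np.degrees(cv2.Rodrigues(R.T@T)[0].ravel()).round(2),"F",o['contact_force'].round(1),"w",round(o['grip_width'],4),"gf",round(o['gripper_force'],1))
E
python3 -c "
from h import *
rel(.5384,.1406,.032,-.15)"
```

```text
t 0.1 tcp [ 0.1733 -0.6519  0.2524] shift mm [ 556.5 -671.7  221.5] turn deg [-0.09  0.03 23.48] F [ 0.1  0.7 -0.6] w 0.0853 gf 0.0
```

All keys are required.

Request:
step_arm --moves '[{"rx": 0,"ry": 0,"rz": 7.8,"dx": 0,"dy": 0,"dz": -33,"gripper": 1},{"rx": 0,"ry": 0,"rz": 7.8,"dx": 0,"dy": 0,"dz": -33,"gripper": 1},{"rx": 0,"ry": 0,"rz": 7.9,"dx": 0,"dy": 0,"dz": -33,"gripper": 1},{"rx": 0,"ry": 0,"rz": 0,"dx": 35,"dy": -43,"dz": 0,"gripper": 1},{"rx": 0,"ry": 0,"rz": 0,"dx": 35,"dy": -43,"dz": 0,"gripper": 1},{"rx": 0,"ry": 0,"rz": 0,"dx": 35,"dy": -43,"dz": 0,"gripper": 1},{"rx": 0,"ry": 0,"rz": 0,"dx": 35,"dy": -43,"dz": 0,"gripper": 1},{"rx": 0,"ry": 0,"rz": 0,"dx": 35,"dy": -43,"dz": 0,"gripper": 1},{"rx": 0,"ry": 0,"rz": 0,"dx": 35,"dy": -43,"dz": 0,"gripper": 1},{"rx": 0,"ry": 0,"rz": 0,"dx": 35,"dy": -43,"dz": 0,"gripper": 1},{"rx": 0,"ry": 0,"rz": 0,"dx": 35,"dy": -43,"dz": 0,"gripper": 1},{"rx": 0,"ry": 0,"rz": 0,"dx": -3.6,"dy": -49,"dz": 0,"gripper": 1},{"rx": 0,"ry": 0,"rz": 0,"dx": -3.6,"dy": -49,"dz": 0,"gripper": 1},{"rx": 0,"ry": 0,"rz": 0,"dx": -3.6,"dy": -49,"dz": 0,"gripper": 1},{"rx": 0,"ry": 0,"rz": 0,"dx": -3.6,"dy": -49,"dz": 0,"gripper": 1},{"rx": 0,"ry": 0,"rz": 0,"dx": -3.6,"dy": -49,"dz": 0,"gripper": 1},{"rx": 0,"ry": 0,"rz": 0,"dx": -3.6,"dy": -49,"dz": 0,"gripper": 1},{"rx": 0,"ry": 0,"rz": 0,"dx": -3.6,"dy": -49,"dz": 0,"gripper": 1}]'

```text
clock: 2.35
tcp_pos: [0.5279, -0.0098, 0.352]
orientation: [3.132, -0.236, -0.001]
contact_force: [0.9, 0.4, 0.9]
grip_width: 0.0855
gripper_force: 0.0
```

```bash
python3 -c "
from h import *
rel(.5384,.1406,.032,-.15)"
```

```text
t 2.35 tcp [ 0.5279 -0.0098  0.352 ] shift mm [ -12.  -150.4  320. ] turn deg [ 0.01  0.02 -0.03] F [0.9 0.4 0.9] w 0.0855 gf 0.0
```

Request:
step_arm --moves '[{"rx": 0,"ry": 0,"rz": 0,"dx": -4,"dy": -50,"dz": 0,"gripper": 1},{"rx": 0,"ry": 0,"rz": 0,"dx": -4,"dy": -50,"dz": 0,"gripper": 1},{"rx": 0,"ry": 0,"rz": 0,"dx": -4,"dy": -45,"dz": 50,"gripper": 1},{"rx": 0,"ry": 0,"rz": 0,"dx": 0,"dy": 0,"dz": 60,"gripper": 1},{"rx": 0,"ry": 0,"rz": 0,"dx": 0,"dy": 0,"dz": 60,"gripper": 1},{"rx": 0,"ry": 0,"rz": 0,"dx": 0,"dy": 0,"dz": 30,"gripper": 1},{"rx": 0,"ry": 0,"rz": 0,"dx": 0,"dy": 0,"dz": 0,"gripper": 1},{"rx": 0,"ry": 0,"rz": 0,"dx": 0,"dy": 0,"dz": 0,"gripper": 1}]'

```text
clock: 3.35
tcp_pos: [0.5388, 0.1309, 0.1572]
orientation: [-3.132, 0.236, -0.003]
contact_force: [0.7, -0.1, 0.0]
grip_width: 0.0855
gripper_force: 0.0
```

```bash
python3 -c "
from h import *
rel(.5384,.1406,.032,-.15)"
```

```text
t 3.35 tcp [0.5388 0.1309 0.1572] shift mm [ -2.   -9.4 125.2] turn deg [-0.05 -0.09 -0.03] F [ 0.7 -0.1  0. ] w 0.0855 gf 0.0
```

Request:
step_arm --moves '[{"rx": 0,"ry": 0,"rz": 0,"dx": -2,"dy": -9.4,"dz": 40,"gripper": 1},{"rx": 0,"ry": 0,"rz": 0,"dx": 0,"dy": 0,"dz": 40,"gripper": 1},{"rx": 0,"ry": 0,"rz": 0,"dx": 0,"dy": 0,"dz": 30,"gripper": 1},{"rx": 0,"ry": 0,"rz": 0,"dx": 0,"dy": 0,"dz": 15,"gripper": 1},{"rx": 0,"ry": 0,"rz": 0,"dx": 0,"dy": 0,"dz": 0,"gripper": 1}]'

```text
clock: 3.98
tcp_pos: [0.5379, 0.1403, 0.0315]
orientation: [-3.133, 0.236, -0.001]
contact_force: [-0.3, -0.1, -0.1]
grip_width: 0.0855
gripper_force: 0.0
```

```bash
python3 -c "
from h import *
rel(.5384,.1406,.032,-.15)
cv2.imwrite('pics/s1.png',cv2.resize(r.grab_frame('scene')[180:370,150:390],None,fx=3,fy=3))"
```

```text
t 3.975 tcp [0.5379 0.1403 0.0315] shift mm [ 0.5 -0.3 -0.5] turn deg [-0.01 -0.04 -0.03] F [-0.3 -0.1 -0.1] w 0.0855 gf 0.0
```

View pics/s1.png

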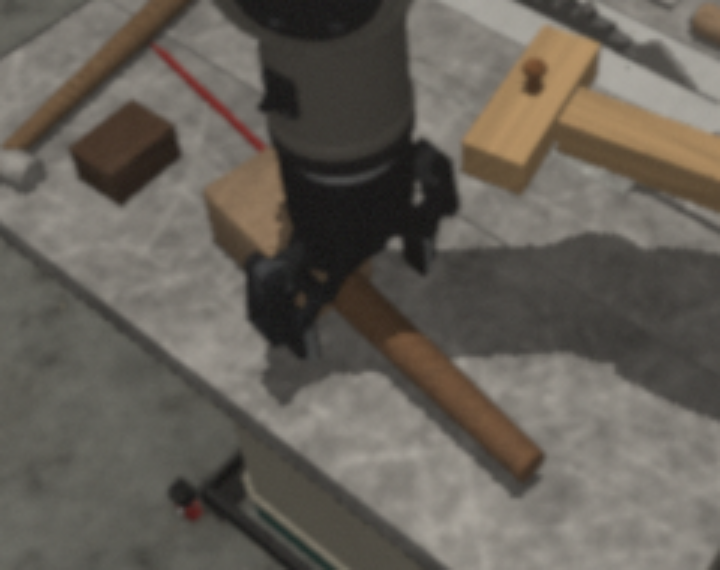

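The gripper straddles the handle just behind the head (head ~(240,210) in the crop, fingers at (310,340) and (425,260)). Closing now.

Request:
step_arm --moves '[{"rx": 0,"ry": 0,"rz": 0,"dx": 0,"dy": 0,"dz": 0,"gripper": -1},{"rx": 0,"ry": 0,"rz": 0,"dx": 0,"dy": 0,"dz": 0,"gripper": -1},{"rx": 0,"ry": 0,"rz": 0,"dx": 0,"dy": 0,"dz": 0,"gripper": -1},{"rx": 0,"ry": 0,"rz": 0,"dx": 0,"dy": 0,"dz": 0,"gripper": -1},{"rx": 0,"ry": 0,"rz": 0,"dx": 0,"dy": 0,"dz": 0,"gripper": -1},{"rx": 0,"ry": 0,"rz": 0,"dx": 0,"dy": 0,"dz": 0,"gripper": -1},{"rx": 0,"ry": 0,"rz": 0,"dx": 0,"dy": 0,"dz": -10,"gripper": -1},{"rx": 0,"ry": 0,"rz": 0,"dx": 0,"dy": 0,"dz": -20,"gripper": -1},{"rx": 0,"ry": 0,"rz": 0,"dx": 0,"dy": 0,"dz": -30,"gripper": -1},{"rx": 0,"ry": 0,"rz": 0,"dx": 0,"dy": 0,"dz": -40,"gripper": -1},{"rx": 0,"ry": 0,"rz": 0,"dx": 0,"dy": 0,"dz": 0,"gripper": -1}]' --grip_force 70

```text
clock: 5.4
tcp_pos: [0.539, 0.1408, 0.134]
orientation: [-3.131, 0.236, -0.008]
contact_force: [0.2, -0.1, -2.6]
grip_width: 0.0262
gripper_force: 69.0
```

```bash
python3 -c "
from h import *
rel(.522,-.067,.131,-.15)
o=r.get_obs();print(o['moment'])
cv2.imwrite('pics/s2.png',cv2.resize(r.grab_frame('scene')[140:340,150:400],None,fx=3,fy=3))"
```

```text
t 5.4 tcp [0.539  0.1408 0.134 ] shift mm [ 14.3 208.    2.5] turn deg [-0.13 -0.28 -0.04] F [ 0.2 -0.1 -2.6] w 0.0262 gf 69.0
[0.06135939 0.0856959  0.03381245]
```

View pics/s2.png

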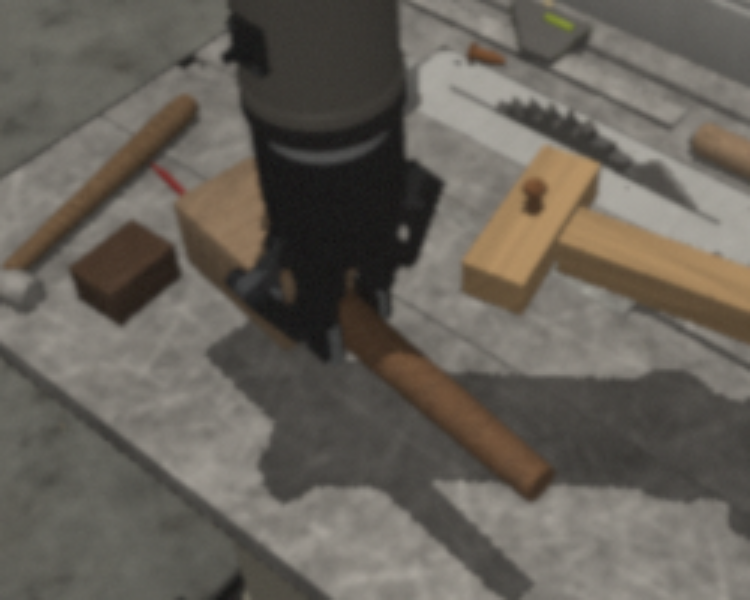

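The mallet is lifted and held level; the peg is at (535,190) in the crop, standing proud. Next I carry the mallet over the peg.

Request:
step_arm --moves '[{"rx": 0,"ry": 0,"rz": 0,"dx": 3,"dy": 40,"dz": 0,"gripper": -1},{"rx": 0,"ry": 0,"rz": 0,"dx": 3,"dy": 45,"dz": 0,"gripper": -1},{"rx": 0,"ry": 0,"rz": 0,"dx": 3,"dy": 45,"dz": 0,"gripper": -1},{"rx": 0,"ry": 0,"rz": 0,"dx": 3,"dy": 45,"dz": 0,"gripper": -1},{"rx": 0,"ry": 0,"rz": 0,"dx": 2,"dy": 33,"dz": 0,"gripper": -1},{"rx": 0,"ry": 0,"rz": 0,"dx": 0,"dy": 0,"dz": 10,"gripper": -1},{"rx": 0,"ry": 0,"rz": 0,"dx": 0,"dy": 0,"dz": 10,"gripper": -1},{"rx": 0,"ry": 0,"rz": 0,"dx": 0,"dy": 0,"dz": 10,"gripper": -1},{"rx": 0,"ry": 0,"rz": 0,"dx": 0,"dy": 0,"dz": 0,"gripper": -1},{"rx": 0,"ry": 0,"rz": 0,"dx": 0,"dy": 0,"dz": 0,"gripper": -1}]'

```text
clock: 6.7
tcp_pos: [0.5202, -0.0669, 0.1009]
orientation: [-3.133, 0.234, -0.0]
contact_force: [-0.2, 0.7, -3.9]
grip_width: 0.0258
gripper_force: 69.3
```

```bash
python3 -c "
from h import *
rel(.522,-.067,.0935,-.15)
cv2.imwrite('pics/s3.png',cv2.resize(r.grab_frame('scene')[120:320,200:450],None,fx=3,fy=3))"
```

```text
t 6.7 tcp [ 0.5202 -0.0669  0.1009] shift mm [ 1.8 -0.2  7.4] turn deg [-0.01 -0.    0.04] F [-0.2  0.7 -3.9] w 0.0258 gf 69.3
```

View pics/s3.png

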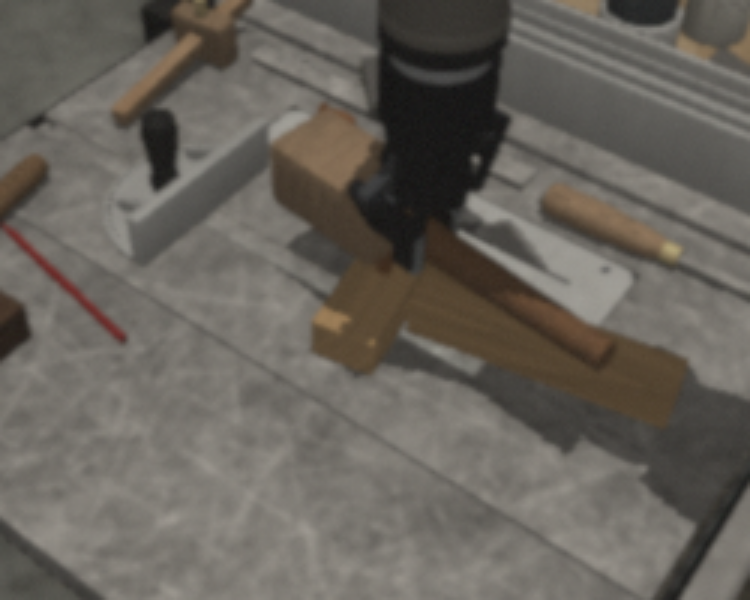

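The mallet head is just above the peg (peg top visible under the head at about (385,265)). Now a slow stroke.

Request:
step_arm --moves '[{"rx": 0,"ry": 0,"rz": 0,"dx": 1.5,"dy": 0,"dz": 4,"gripper": -1},{"rx": 0,"ry": 0,"rz": 0,"dx": 0,"dy": 0,"dz": 3,"gripper": -1},{"rx": 0,"ry": 0,"rz": 0,"dx": 0,"dy": 0,"dz": 3,"gripper": -1},{"rx": 0,"ry": 0,"rz": 0,"dx": 0,"dy": 0,"dz": 3,"gripper": -1},{"rx": 0,"ry": 0,"rz": 0,"dx": 0,"dy": 0,"dz": 3,"gripper": -1}]'

```text
clock: 7.38
tcp_pos: [0.5217, -0.0678, 0.085]
orientation: [3.133, -0.236, 0.001]
contact_force: [-1.6, 0.2, 4.4]
grip_width: 0.0258
gripper_force: 70.1
```

Request:
step_arm --moves '[{"rx": 0,"ry": 0,"rz": 0,"dx": 0,"dy": 0,"dz": 3,"gripper": -1},{"rx": 0,"ry": 0,"rz": 0,"dx": 0,"dy": 0,"dz": 3,"gripper": -1}]'

```text
clock: 7.62
tcp_pos: [0.5215, -0.0677, 0.079]
orientation: [3.133, -0.236, 0.0]
contact_force: [-1.1, 1.3, 5.2]
grip_width: 0.0256
gripper_force: 70.0
```

Request:
step_arm --moves '[{"rx": 0,"ry": 0,"rz": 0,"dx": 0,"dy": 0,"dz": 3,"gripper": -1},{"rx": 0,"ry": 0,"rz": 0,"dx": 0,"dy": 0,"dz": 2,"gripper": -1}]'

```text
clock: 7.88
tcp_pos: [0.5217, -0.0678, 0.0738]
orientation: [-3.133, 0.236, -0.001]
contact_force: [-1.8, 0.2, 5.2]
grip_width: 0.0258
gripper_force: 70.3
```

Request:
step_arm --moves '[{"rx": 0,"ry": 0,"rz": 0,"dx": 0,"dy": 0,"dz": 2,"gripper": -1}]'

```text
clock: 8.0
tcp_pos: [0.521, -0.0676, 0.0724]
orientation: [3.132, -0.236, -0.002]
contact_force: [-10.3, 1.1, 24.1]
grip_width: 0.0259
gripper_force: 72.4
```

Request:
step_arm --moves '[{"rx": 0,"ry": 0,"rz": 0,"dx": 0,"dy": 0,"dz": 2,"gripper": -1}]'

```text
clock: 8.12
tcp_pos: [0.5203, -0.0675, 0.0712]
orientation: [3.132, -0.236, -0.004]
contact_force: [-15.4, 3.4, 31.7]
grip_width: 0.0255
gripper_force: 73.5
```

```bash
python3 -c "
from h import *
rel(.522,-.067,.074,-.15)"
```

```text
t 8.125 tcp [ 0.5203 -0.0675  0.0712] shift mm [ 1.6 -0.7 -2.8] turn deg [ 0.06  0.14 -0.01] F [-15.4   3.4  31.7] w 0.0255 gf 73.5
```

The peg hit a hard stop at the expected height. I'll lift, then carry the mallet back.

Request:
step_arm --moves '[{"rx": 0,"ry": 0,"rz": 0,"dx": 0,"dy": 0,"dz": -5,"gripper": -1},{"rx": 0,"ry": 0,"rz": 0,"dx": 0,"dy": 0,"dz": -15,"gripper": -1},{"rx": 0,"ry": 0,"rz": 0,"dx": 0,"dy": 0,"dz": -25,"gripper": -1},{"rx": 0,"ry": 0,"rz": 0,"dx": -2,"dy": -38,"dz": -10,"gripper": -1},{"rx": 0,"ry": 0,"rz": 0,"dx": -3,"dy": -43,"dz": 0,"gripper": -1},{"rx": 0,"ry": 0,"rz": 0,"dx": -3,"dy": -43,"dz": 0,"gripper": -1},{"rx": 0,"ry": 0,"rz": 0,"dx": -3,"dy": -43,"dz": 0,"gripper": -1},{"rx": 0,"ry": 0,"rz": 0,"dx": -3,"dy": -38,"dz": 0,"gripper": -1},{"rx": 0,"ry": 0,"rz": 0,"dx": 0,"dy": 0,"dz": 0,"gripper": -1},{"rx": 0,"ry": 0,"rz": 0,"dx": 0,"dy": 0,"dz": 0,"gripper": -1}]'

```text
clock: 9.38
tcp_pos: [0.5382, 0.1363, 0.1248]
orientation: [3.132, -0.236, -0.001]
contact_force: [0.5, -1.0, -3.1]
grip_width: 0.0257
gripper_force: 69.5
```

```bash
python3 -c "
from h import *
rel(.5384,.1406,.032,-.15)
cv2.imwrite('pics/s4.png',cv2.resize(r.grab_frame('scene')[140:340,150:400],None,fx=3,fy=3))
cv2.imwrite('pics/top4.png',r.grab_frame('top'))"
```

```text
t 9.375 tcp [0.5382 0.1363 0.1248] shift mm [-0.4 -4.4 92.8] turn deg [ 0.05  0.03 -0.03] F [ 0.5 -1.  -3.1] w 0.0257 gf 69.5
```

View pics/s4.png

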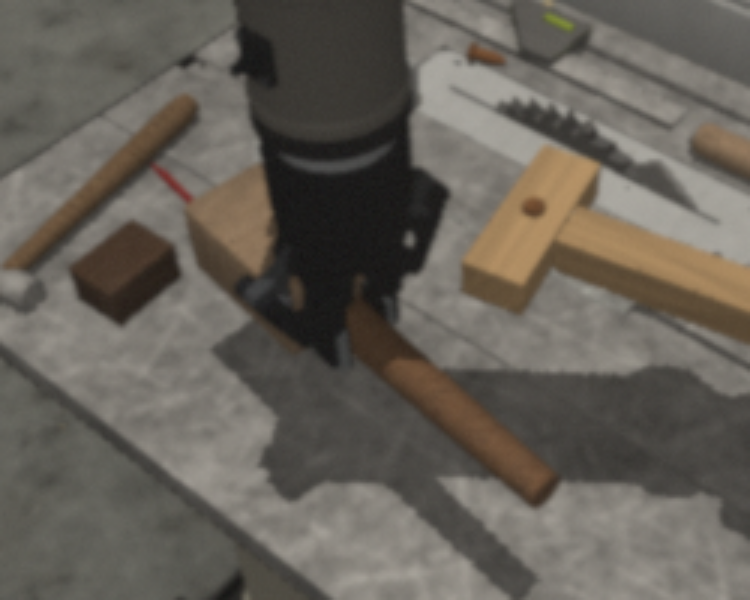

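The peg head now sits flat on the stile at (533,207) and the joint gap is gone. Lowering the mallet.

Request:
step_arm --moves '[{"rx": 0,"ry": 0,"rz": 0,"dx": 0,"dy": -4,"dz": 30,"gripper": -1},{"rx": 0,"ry": 0,"rz": 0,"dx": 0,"dy": 0,"dz": 30,"gripper": -1},{"rx": 0,"ry": 0,"rz": 0,"dx": 0,"dy": 0,"dz": 16,"gripper": -1},{"rx": 0,"ry": 0,"rz": 0,"dx": 0,"dy": 0,"dz": 8,"gripper": -1},{"rx": 0,"ry": 0,"rz": 0,"dx": 0,"dy": 0,"dz": 5,"gripper": -1},{"rx": 0,"ry": 0,"rz": 0,"dx": 0,"dy": 0,"dz": 2,"gripper": -1},{"rx": 0,"ry": 0,"rz": 0,"dx": 0,"dy": 0,"dz": 0,"gripper": -1}]'

```text
clock: 10.35
tcp_pos: [0.5393, 0.1411, 0.0344]
orientation: [-3.132, 0.236, -0.001]
contact_force: [0.8, 0.2, -2.6]
grip_width: 0.0259
gripper_force: 69.5
```

Request:
step_arm --moves '[{"rx": 0,"ry": 0,"rz": 0,"dx": 0,"dy": 0,"dz": 1.5,"gripper": -1},{"rx": 0,"ry": 0,"rz": 0,"dx": 0,"dy": 0,"dz": 0,"gripper": -1}]'

```text
clock: 10.6
tcp_pos: [0.539, 0.141, 0.0326]
orientation: [3.133, -0.236, 0.0]
contact_force: [0.6, 0.4, -3.1]
grip_width: 0.0259
gripper_force: 69.5
```

Request:
step_arm --moves '[{"rx": 0,"ry": 0,"rz": 0,"dx": 0,"dy": 0,"dz": 1.5,"gripper": -1},{"rx": 0,"ry": 0,"rz": 0,"dx": 0,"dy": 0,"dz": 0,"gripper": -1}]'

```text
clock: 10.85
tcp_pos: [0.539, 0.1411, 0.0314]
orientation: [3.133, -0.236, 0.0]
contact_force: [-2.5, -0.8, 3.5]
grip_width: 0.0257
gripper_force: 70.2
```

Request:
step_arm --moves '[{"rx": 0,"ry": 0,"rz": 0,"dx": 0,"dy": 0,"dz": 1.5,"gripper": -1},{"rx": 0,"ry": 0,"rz": 0,"dx": 0,"dy": 0,"dz": 0,"gripper": -1}]'

```text
clock: 11.1
tcp_pos: [0.5386, 0.1412, 0.0309]
orientation: [3.132, -0.235, -0.0]
contact_force: [-8.1, -1.3, 16.8]
grip_width: 0.0255
gripper_force: 71.7
```

Request:
step_arm --moves '[{"rx": 0,"ry": 0,"rz": 0,"dx": 0,"dy": 0,"dz": -1.5,"gripper": -1},{"rx": 0,"ry": 0,"rz": 0,"dx": 0,"dy": 0,"dz": 0,"gripper": 1},{"rx": 0,"ry": 0,"rz": 0,"dx": 0,"dy": 0,"dz": 0,"gripper": 1},{"rx": 0,"ry": 0,"rz": 0,"dx": 0,"dy": 0,"dz": 0,"gripper": 1},{"rx": 0,"ry": 0,"rz": 0,"dx": 0,"dy": 0,"dz": 0,"gripper": 1},{"rx": 0,"ry": 0,"rz": 0,"dx": 0,"dy": 0,"dz": 0,"gripper": 1},{"rx": 0,"ry": 0,"rz": 0,"dx": 0,"dy": 0,"dz": -20,"gripper": 1},{"rx": 0,"ry": 0,"rz": 0,"dx": 0,"dy": 0,"dz": -40,"gripper": 1},{"rx": 0,"ry": 0,"rz": 0,"dx": 0,"dy": 0,"dz": -60,"gripper": 1},{"rx": 0,"ry": 0,"rz": 0,"dx": 0,"dy": 0,"dz": -30,"gripper": 1},{"rx": 0,"ry": 0,"rz": 0,"dx": 0,"dy": 0,"dz": 0,"gripper": 1}]'

```text
clock: 12.48
tcp_pos: [0.5406, 0.1415, 0.1837]
orientation: [-3.131, 0.236, -0.008]
contact_force: [-0.6, 0.3, -1.2]
grip_width: 0.0852
gripper_force: 0.0
```

```bash
python3 -c "
from h import *
rel(.4907,-.0862,.021,.18)
a=r.grab_frame('top');cv2.imwrite('pics/top5.png',a)
b=r.grab_frame('scene')
A=cv2.resize(a[180:330,290:390],None,fx=4,fy=4,interpolation=cv2.INTER_CUBIC)
B=cv2.resize(b[200:350,200:340],(400,428)); C=np.zeros((600,800,3),np.uint8);C[:600,:400]=A;C[:428,400:]=B
cv2.imwrite('pics/c5.png',C)"
```

```text
t 12.475 tcp [0.5406 0.1415 0.1837] shift mm [-16.  233.  162.1] turn deg [ -0.08  -0.31 -18.95] F [-0.6  0.3 -1.2] w 0.0852 gf 0.0
```

View pics/c5.png

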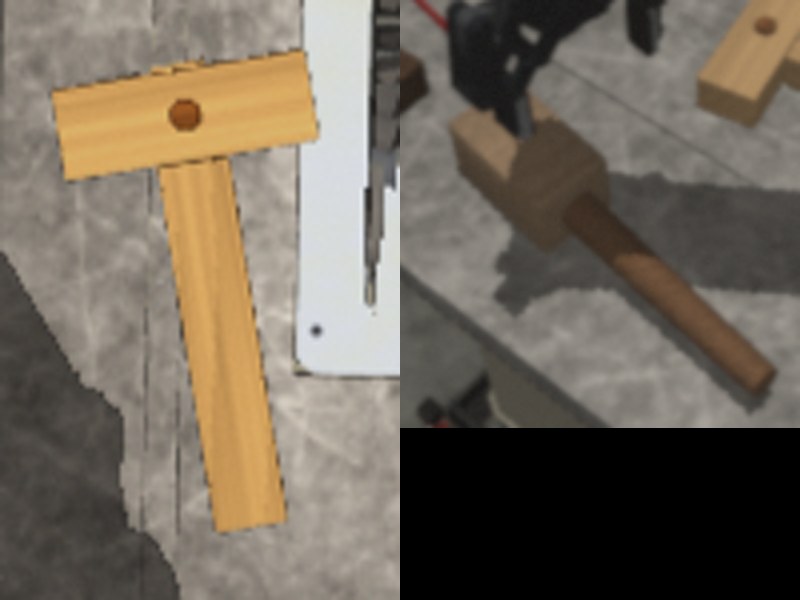

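The mallet lies flat and released. The rail corners in the left panel are (159,168), (230,158), (286,521), (215,531), and the shoulder is tight on the stile.

Run:
```python
from h import *
W=lambda u,v,z=.036:w("top",crop(u,v,290,180,4),z)[:2]
p,res=fit([(-.0,.02),(0,-.02),(-.2,-.02),(-.2,.02)],[W(159,168),W(230,158),W(286,521),W(215,531)],[.53,-.08,.18]);print(p,res.round(4).tolist())
s,res=fit([(.025,.07),(.025,-.07),(-.025,-.07),(-.025,.07)],[W(53,94),W(303,51),W(319,138),W(66,181)],[.56,-.07,.18]);print(s,res.round(4).tolist())
c,q=np.cos(p[2]),np.sin(p[2]);g=p[:2]-.045*np.array([c,q]);print(g)
rel(*g,.021,p[2])
c,q=np.cos(s[2]),np.sin(s[2]);print(s[:2]-.070*np.array([c,q]))
```

```text
[ 0.53422109 -0.07843872  0.17295892] [[0.0008, 0.0007], [0.0015, -0.0004], [-0.0008, -0.0008], [-0.0015, 0.0005]]
[ 0.55844958 -0.0730432   0.18956915] [[0.0009, 0.0015], [0.0012, -0.0009], [-0.0009, -0.0008], [-0.0012, 0.0002]]
[ 0.4898925  -0.08618313]
t 12.575 tcp [0.5387 0.1407 0.1806] shift mm [-14.2 231.6 159.7] turn deg [ 2.000e-02  1.000e-02 -1.853e+01] F [-0.3  0.2 -0.8] w 0.0854 gf 0.0
[ 0.48970359 -0.0862337 ]
```

Request:
step_arm --moves '[{"rx": 0,"ry": 0,"rz": 0,"dx": -3,"dy": 46,"dz": 0,"gripper": 1},{"rx": 0,"ry": 0,"rz": 0,"dx": -3,"dy": 46,"dz": 0,"gripper": 1},{"rx": 0,"ry": 0,"rz": 0,"dx": -3,"dy": 46,"dz": 0,"gripper": 1},{"rx": 0,"ry": 0,"rz": 0,"dx": -3,"dy": 46,"dz": 0,"gripper": 1},{"rx": 0,"ry": 0,"rz": 0,"dx": -2,"dy": 46,"dz": 0,"gripper": 1},{"rx": 0,"ry": 0,"rz": -9.5,"dx": 0,"dy": 0,"dz": 30,"gripper": 1},{"rx": 0,"ry": 0,"rz": -9.5,"dx": 0,"dy": 0,"dz": 30,"gripper": 1},{"rx": 0,"ry": 0,"rz": 0,"dx": 0,"dy": 0,"dz": 20,"gripper": 1},{"rx": 0,"ry": 0,"rz": 0,"dx": 0,"dy": 0,"dz": 0,"gripper": 1},{"rx": 0,"ry": 0,"rz": 0,"dx": 0,"dy": 0,"dz": 0,"gripper": 1}]'

```text
clock: 13.82
tcp_pos: [0.4906, -0.0842, 0.1008]
orientation: [-3.128, -0.284, 0.001]
contact_force: [1.1, 0.4, -0.7]
grip_width: 0.0854
gripper_force: 0.0
```

```bash
python3 -c "
from h import *
rel(.490,-.0862,.027,.176)"
```

```text
t 13.825 tcp [ 0.4906 -0.0842  0.1008] shift mm [-0.9  1.9 73.8] turn deg [-0.02  0.04  0.3 ] F [ 1.1  0.4 -0.7] w 0.0854 gf 0.0
```

Request:
step_arm --moves '[{"rx": 0,"ry": 0,"rz": 0.2,"dx": -1,"dy": 2,"dz": 25,"gripper": 1},{"rx": 0,"ry": 0,"rz": 0,"dx": 0,"dy": 0,"dz": 25,"gripper": 1},{"rx": 0,"ry": 0,"rz": 0,"dx": 0,"dy": 0,"dz": 16,"gripper": 1},{"rx": 0,"ry": 0,"rz": 0,"dx": 0,"dy": 0,"dz": 8,"gripper": 1},{"rx": 0,"ry": 0,"rz": 0,"dx": 0,"dy": 0,"dz": 0,"gripper": 1},{"rx": 0,"ry": 0,"rz": 0,"dx": 0,"dy": 0,"dz": 0,"gripper": 1}]'

```text
clock: 14.58
tcp_pos: [0.4906, -0.0865, 0.0276]
orientation: [3.129, 0.279, 0.002]
contact_force: [0.3, 0.1, 0.4]
grip_width: 0.0852
gripper_force: 0.0
```

```bash
python3 -c "
from h import *
rel(.490,-.0862,.027,.176)"
```

```text
t 14.575 tcp [ 0.4906 -0.0865  0.0276] shift mm [-0.6 -0.4  0.6] turn deg [ 0.02 -0.07  0.1 ] F [0.3 0.1 0.4] w 0.0852 gf 0.0
```

Request:
step_arm --moves '[{"rx": 0,"ry": 0,"rz": 0,"dx": 0,"dy": 0,"dz": 0,"gripper": -1},{"rx": 0,"ry": 0,"rz": 0,"dx": 0,"dy": 0,"dz": 0,"gripper": -1},{"rx": 0,"ry": 0,"rz": 0,"dx": 0,"dy": 0,"dz": 0,"gripper": -1},{"rx": 0,"ry": 0,"rz": 0,"dx": 0,"dy": 0,"dz": 0,"gripper": -1},{"rx": 0,"ry": 0,"rz": 0,"dx": 0,"dy": 0,"dz": 0,"gripper": -1}]' --grip_force 70

```text
clock: 15.2
tcp_pos: [0.4903, -0.0865, 0.0274]
orientation: [3.129, 0.279, 0.001]
contact_force: [-0.6, 0.6, 4.5]
grip_width: 0.0389
gripper_force: 70.8
```

Request:
step_arm --moves '[{"rx": 0,"ry": 0,"rz": 0,"dx": 0,"dy": 0,"dz": -3,"gripper": -1},{"rx": 0,"ry": 0,"rz": 0,"dx": 0,"dy": 0,"dz": -5,"gripper": -1},{"rx": 0,"ry": 0,"rz": 0,"dx": 0,"dy": 0,"dz": -8,"gripper": -1},{"rx": 0,"ry": 0,"rz": 0,"dx": 0,"dy": 0,"dz": -12,"gripper": -1},{"rx": 0,"ry": 0,"rz": 0,"dx": 0,"dy": 0,"dz": -15,"gripper": -1},{"rx": 0,"ry": 0,"rz": 0,"dx": 0,"dy": 0,"dz": -18,"gripper": -1},{"rx": 0,"ry": 0,"rz": 0,"dx": 0,"dy": 0,"dz": -18,"gripper": -1},{"rx": 0,"ry": 0,"rz": 0,"dx": 0,"dy": 0,"dz": -14,"gripper": -1},{"rx": 0,"ry": 0,"rz": 0,"dx": 0,"dy": 0,"dz": -8,"gripper": -1},{"rx": 0,"ry": 0,"rz": 0,"dx": 0,"dy": 0,"dz": -3,"gripper": -1},{"rx": 0,"ry": 0,"rz": 0,"dx": 0,"dy": 0,"dz": 0,"gripper": -1},{"rx": 0,"ry": 0,"rz": 0,"dx": 0,"dy": 0,"dz": 0,"gripper": -1},{"rx": 0,"ry": 0,"rz": 0,"dx": 0,"dy": 0,"dz": 0,"gripper": -1},{"rx": 0,"ry": 0,"rz": 0,"dx": 0,"dy": 0,"dz": 0,"gripper": -1},{"rx": 0,"ry": 0,"rz": 0,"dx": 0,"dy": 0,"dz": 0,"gripper": -1},{"rx": 0,"ry": 0,"rz": 0,"dx": 0,"dy": 0,"dz": 0,"gripper": -1}]'

```text
clock: 17.2
tcp_pos: [0.4901, -0.0865, 0.1309]
orientation: [-3.129, -0.279, -0.0]
contact_force: [0.4, 0.2, -2.4]
grip_width: 0.039
gripper_force: 70.7
```

```bash
python3 -c "
from h import *
rel(.490,-.0862,.128,.176)
b=r.grab_frame('scene');cv2.imwrite('pics/s6.png',cv2.resize(b[120:340,200:460],None,fx=2.7,fy=2.7))"
```

```text
t 17.2 tcp [ 0.4901 -0.0865  0.1309] shift mm [-0.  -0.3  2.9] turn deg [-0.  -0.   0.1] F [ 0.4  0.2 -2.4] w 0.039 gf 70.7
```

View pics/s6.png

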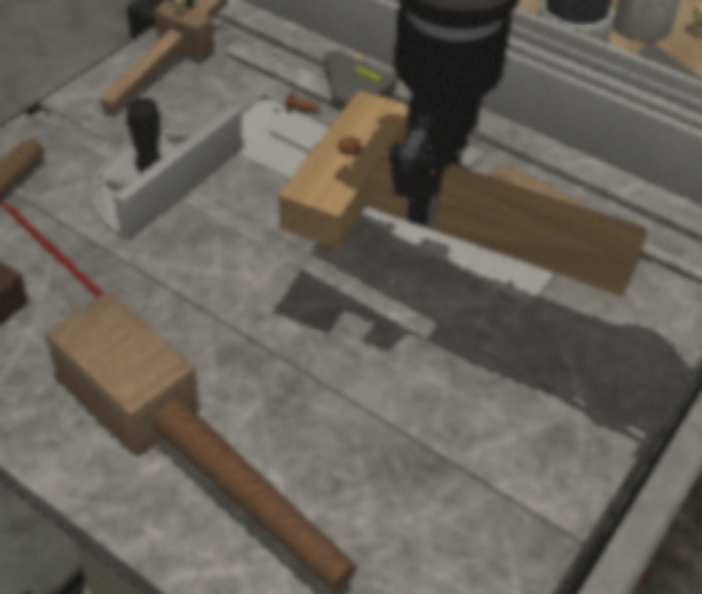

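The frame hangs from the rail, with the mallet flat on the table. I'll check the level by projecting level-frame corners into this view.

```bash
python3 -c "
from h import *
c=r.camera_info('scene');y=.174;u=np.array([np.cos(y),np.sin(y)]);v=np.array([-u[1],u[0]]);g=np.array([.490,-.0865])
h=.1309-.0274
for n,a,b,z in [('rail end L bot',-.155,.02,0),('rail end L top',-.155,.02,.036),('rail end R top',-.155,-.02,.036),('stile L -x bot',.045,.07,0),('stile L +x bot',.095,.07,0),('stile L +x top',.095,.07,.036),('stile R +x top',.095,-.07,.036)]:
    P=np.r_[g+a*u+b*v,h+z]; q=cv2.projectPoints(P[None],c['rvec'],c['tvec'],c['mtx'],None)[0].ravel(); print(n,((q-[200,120])*2.7).round())
rel(.49,-.0865,.13,.174)"
```

```text
rail end L bot [621. 297.]
rail end L top [632. 262.]
rail end R top [647. 226.]
stile L -x bot [337. 247.]
stile L +x bot [277. 225.]
stile L +x top [276. 190.]
stile R +x top [359.  85.]
t 17.25 tcp [ 0.49   -0.0865  0.1309] shift mm [-0.  -0.   0.9] turn deg [0.   0.   0.22] F [-0.5 -1.1 -3.1] w 0.0389 gf 70.7
```

The corners agree within 1–3 raw pixels (tilt about 0.02 rad), so I'm handing in.

```bash
python3 -c "
from bench import r
print(r.hand_in())"
```

```text
the job is handed in; nothing more can be done
None
```

I drove the peg home, laid the mallet back flat and released, and handed in at about 17 s with the frame held level by its rail about 10 cm above the table; the hand-in returned no verdict.

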